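Trace the touch pins on the vision stage

ROBOT

A 6-joint arm with a two-finger parallel gripper is mounted at the origin on the work surface. World frame = base frame: x ahead of the robot, y to its left, z up, the work surface at z = 0. Lengths are in m, angles in rad, forces in N, time in s.
With the tool pointing down it reaches from about 0.275 to 0.75 m from the base axis. Payload 10.2 kg.
Tool frame: the origin (TCP) lies midway between the tips of the shut fingers; the grasp point (between the pads) lies 19 mm behind it (env.hold_point_z is the distance from the TCP to the grasp point, in m); z points along the fingers, y is the line along which they close (so a half turn about z gives the same grasp; the last joint's range is limited). The gripper opens to 85 mm and grips with 20 to 120 N. Pads are 22 mm wide; open, the fingers measure 114 mm over their backs; the gripper's body (76 mm by 85 mm) begins 54 mm behind the grasp point. The pads swing forward as they close: fully open they stand 13 mm farther back than shut.
Start: joints at [-1.339, 0.313, 1.498, -0, 1.331, -0.223], TCP at [0.231, -0.472, 0.196] pointing down, gripper open.
Joint ranges: [-2.94, 2.94], [-0.97, 2.17], [0.19, 2.56], [-1.23, 4.37], [0.02, 3.11], [-2.88, 2.88]. Speed limits (rad/s): [2.39, 2.39, 3.01, 3.14, 3.14, 3.14].

INTERFACE

Orientations are given as a unit quaternion [x, y, z, w].
In Python, from bench import env, kinematics, monitor, eyes, job gives the robot as it stands. The module is installed in compiled form; this text tells all that it offers. Calls block until the motion is done:
- env.reach(position, orientation): joint-space move of the TCP to a pose.
- env.movel(position, velocity=0.15, frame=None, guard=None): straight line of the TCP; frame=None keeps the orientation; velocity is the mean speed in m/s. With guard (N) it stops when the force on the tool has changed by that much, and returns True; else False.
- env.set_joints(angles): joint-space move.
- env.release() and env.close_gripper(effort=None): open the fingers fully, or close them until they stop; effort is the grip in N (None keeps the last).
- env.hold(seconds).
- kinematics.ik(position, orientation): joint angles nearest the present ones, or None.
- monitor.sense(): the state.
- eyes.grab_frame(name): name is "scene" or "side" or "wrist"; returns a dict with "frame" (480x640x3 uint8, red, green, blue), "mtx" (3x3 intrinsics, pixels), "k1" (the pictures are not rectified: a ray, as slopes to the right and down, at radius r is drawn at 1 + k1 r^2 times it, then the intrinsics apply), "view" (4x4, takes a point from world to camera coordinates). Camera axes: x right, y down, z forward; pixel columns grow to the right and rows downward; lengths in m; the calibration is good to about 2 mm. A picture is of the moment at which its call begins. There is no depth.
A pose or a line that the arm cannot do raises env.MotionError and nothing moves.
- job.hand_in(): hands the job in; it is judged then, once.
The state is a dict: "clock": time; "joints": joint angles; "qvel": joint speeds; "joint_efforts": joint torques, N m; "position": TCP position; "ee_rot": TCP orientation; "contact_force": force on the tool from outside, world axes, zero at the start; "ft_torque": the same for the moment, N m; "finger_gap": opening from 0.0 (shut) to 1.0 (fully open); "gripper_force": force on a finger pad.
Only numpy, scipy, OpenCV 4.12 (cv2) and the standard library are available. Lean on these libraries where they do the work, as an engineer would, in place of code of your own. Each camera call takes 0.05 s, during which the arm holds its last target. There are 200 camera calls.

TASK

Show the inspection camera the calibration row on the grey stage: with the fingertips, follow the row of four pins from the orange one through the two white ones to the blue one, touching each in turn and gently pushing it about half-way down (about 6 mm), never hard against its stop. Keep the fingertips low along the row, no more than about 8 cm above the stage's plate from the orange pin to the blue one. Do not lift, shove or tip the loose pucks that carry the pins, leave the lens, sample block and spacer tube alone, and finish with the hand clear.

Things in the scene. Friction and masses are not known exactly. Their poses are not given: they have to be found in the camera images.
- stage: fixed target stage: a grey plate 160 x 250 x 10 mm on two aluminium profiles. Origin at the centre of its underside on the table; the plate's top is 50 mm above it. Own z is up, own y runs along the row of pucks from the orange end to the blue end, own x across it. It may stand at any yaw.
- puck1: loose black touch puck with a thin steel band, 36 mm across and 22 mm high, about 250 g, standing free on the stage's plate; its pin is orange (the first of the row). Origin at the centre of its underside, z up. Neighbouring pucks stand 43 to 85 mm apart, centre to centre, in a shallow, uneven arc.
- pin1_top (a point): centre of the flat-topped end of the upright pin, orange (the first of the row), 16 mm across, in the middle of puck1; the point moves down with the pin. With the pin fully up it is 14 mm above the puck's top face (36 mm above the puck's underside).
- pin1 (a joint): how far pin1 has been pushed down, in m: 0 fully up, 0.012 hard against its stop (2 mm still showing). It has no spring: friction of about 2.5 N holds it wherever it is left. It starts 0 to 1.5 mm down.
- puck2: loose black touch puck with a thin steel band, 36 mm across and 22 mm high, about 250 g, standing free on the stage's plate; its pin is white (second, next to the orange one). Origin at the centre of its underside, z up. Neighbouring pucks stand 43 to 85 mm apart, centre to centre, in a shallow, uneven arc.
- pin2_top (a point): centre of the flat-topped end of the upright pin, white (second, next to the orange one), 16 mm across, in the middle of puck2; the point moves down with the pin. With the pin fully up it is 14 mm above the puck's top face (36 mm above the puck's underside).
- pin2 (a joint): how far pin2 has been pushed down, in m: 0 fully up, 0.012 hard against its stop (2 mm still showing). It has no spring: friction of about 2.5 N holds it wherever it is left. It starts 0 to 1.5 mm down.
- puck3: loose black touch puck with a thin steel band, 36 mm across and 22 mm high, about 250 g, standing free on the stage's plate; its pin is white (third, next to the blue one). Origin at the centre of its underside, z up. Neighbouring pucks stand 43 to 85 mm apart, centre to centre, in a shallow, uneven arc.
- pin3_top (a point): centre of the flat-topped end of the upright pin, white (third, next to the blue one), 16 mm across, in the middle of puck3; the point moves down with the pin. With the pin fully up it is 14 mm above the puck's top face (36 mm above the puck's underside).
- pin3 (a joint): how far pin3 has been pushed down, in m: 0 fully up, 0.012 hard against its stop (2 mm still showing). It has no spring: friction of about 2.5 N holds it wherever it is left. It starts 0 to 1.5 mm down.
- puck4: loose black touch puck with a thin steel band, 36 mm across and 22 mm high, about 250 g, standing free on the stage's plate; its pin is blue (the last of the row). Origin at the centre of its underside, z up. Neighbouring pucks stand 43 to 85 mm apart, centre to centre, in a shallow, uneven arc.
- pin4_top (a point): centre of the flat-topped end of the upright pin, blue (the last of the row), 16 mm across, in the middle of puck4; the point moves down with the pin. With the pin fully up it is 14 mm above the puck's top face (36 mm above the puck's underside).
- pin4 (a joint): how far pin4 has been pushed down, in m: 0 fully up, 0.012 hard against its stop (2 mm still showing). It has no spring: friction of about 2.5 N holds it wherever it is left. It starts 0 to 1.5 mm down.
- lens: bystander: loose black camera lens standing on the stage's plate, 38 mm across at the foot, 52 mm high, 110 g. Origin at the centre of its underside.
- sample: bystander: loose white ceramic sample block lying on the stage's plate, 26 x 42 x 18 mm, 50 g. Origin at the centre of its underside.
- tube: bystander: loose aluminium spacer tube standing on the table beside the stage, 32 mm across, 30 mm high. Origin at the centre of its underside.

How it is judged:
On the way, in this order (a step that is already met when the one before it is completed fails the run):
1. the orange pin is pushed in at least 3 mm, the pins after it not yet (value of joint pin1 above 0.003 m and value of joint each of pin2, pin3, pin4 below 0.003 m), for 0.1 s.
2. the first white pin is pushed in at least 3 mm, the pins after it not yet (value of joint pin2 above 0.003 m and value of joint each of pin3, pin4 below 0.003 m), for 0.1 s.
3. the second white pin is pushed in at least 3 mm, the pins after it not yet (value of joint pin3 above 0.003 m and value of joint pin4 below 0.003 m), for 0.1 s.
4. the blue pin is pushed in at least 3 mm (value of joint pin4 above 0.003 m), for 0.1 s.
At the end, for the whole second after the job is handed in: All four pins stand pushed in by 3 to 9.5 mm of their 12 mm; every puck and bystander is upright (within 0.1 rad), at rest and within 8 mm of where it started (value of joint pin1 between 0.003 and 0.0095 m and value of joint pin2 between 0.003 and 0.0095 m and value of joint pin3 between 0.003 and 0.0095 m and value of joint pin4 between 0.003 and 0.0095 m and distance of each of puck1, puck2, puck3, puck4, lens, sample, tube from where it was at the start of the episode below 0.008 m and angle between each of puck1, puck2, puck3, puck4, lens, sample, tube's own z axis and vertical below 0.1 rad and linear speed of each of puck1, puck2, puck3, puck4, lens, sample, tube below 0.02 m/s); the robot touches nothing.
It fails at once if a puck is lifted, carried or shoved more than 8 mm (distance of any of puck1, puck2, puck3, puck4 from where it was at the start of the episode above 0.008 m).
It fails at once if the lens, the sample block or the spacer tube is moved more than 8 mm (distance of any of lens, sample, tube from where it was at the start of the episode above 0.008 m).
It fails at once if a pin is driven to within 1 mm of its stop (value of joint any of pin1, pin2, pin3, pin4 above 0.011 m).
It fails at once if the fingers push on a pin or its puck with more than 20 N (contact force between the fingers and puck1 above 20 N or contact force between the fingers and puck2 above 20 N or contact force between the fingers and puck3 above 20 N or contact force between the fingers and puck4 above 20 N).
It fails at once if between the first and the last pin the fingertips rise more than about 10 cm above the plate (grasp point 12 cm) (value of joint pin1 above 0.003 m and value of joint pin4 below 0.003 m and z of the grasp point in the frame of stage above 0.17 m).
It also fails if it takes over 56 s, if anything falls off the work surface, if the arm or the gripper's body presses on something with over 40 N, if the wrist force passes 120 N, or if a joint passes its speed limit or range.

## Working session

There is one attempt and no reset: what is moved stays moved. The work goes in short steps, each a Python script; the robot and the scene stay as the last script left them, time stands still between calls to the robot, and variables do not carry over. Pictures are saved under pics/ and viewed, at most 10 in all, crops included, and the job is handed in when it is done.

```bash
mkdir -p pics; python3 - <<'E'
from bench import env,monitor,eyes
import cv2,numpy as np
for n in ("scene","side"):
    f=eyes.grab_frame(n); cv2.imwrite(f"pics/{n}0.png",f["frame"][:,:,::-1]); print(n,f["mtx"].tolist(),f["k1"],np.round(f["view"],4).tolist())
s=monitor.sense(); print(s["clock"],s["position"],s["ee_rot"],s["contact_force"],env.hold_point_z)
E
```

```text
scene [[545.3021580843853, 0.0, 322.6154344015239], [0.0, 545.3021580843853, 243.28493873981], [0.0, 0.0, 1.0]] -0.04069544388216452 [[0.3532, 0.9355, -0.0104, -0.3168], [0.6036, -0.2364, -0.7615, -0.2284], [-0.7148, 0.2627, -0.6481, 1.1428], [0.0, 0.0, 0.0, 1.0]]
side [[604.1947559987069, 0.0, 317.7279280138866], [0.0, 604.1947559987069, 245.49325128689142], [0.0, 0.0, 1.0]] -0.1323459964662598 [[0.989, -0.1477, -0.0026, -0.5413], [-0.0964, -0.632, -0.7689, 0.1828], [0.1119, 0.7608, -0.6393, 0.8364], [0.0, 0.0, 0.0, 1.0]]
0.1 [ 0.23055624 -0.47137789  0.19520262] [ 9.74252847e-01  2.25457479e-01 -1.39490951e-05 -5.61992990e-04] [-0.11560694 -0.60131501  0.71433952] 0.0187
```

View pics/scene0.png

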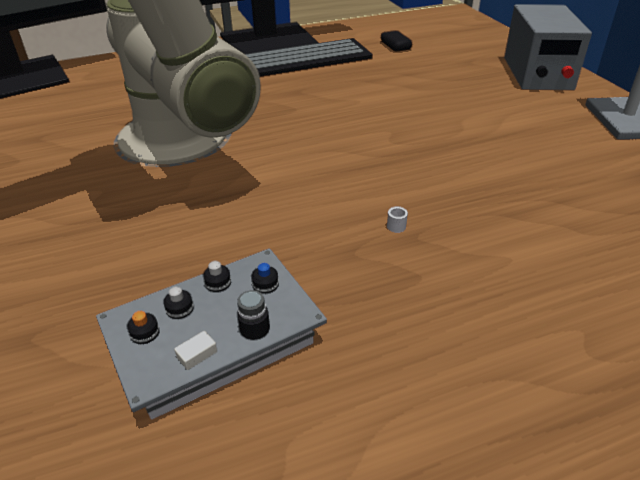

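View pics/side0.png

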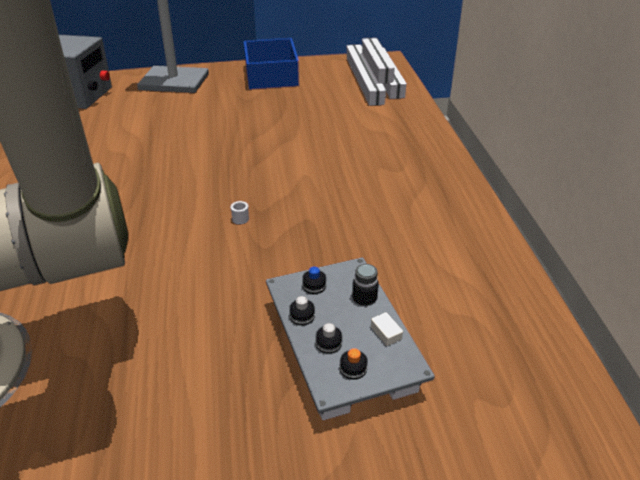

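The scene view shows the pins at orange (139,317), white (175,294), white (215,267) and blue (264,268). The side view has them at (354,355), (329,329), (302,302) and (314,272). The lens stands near the blue pin and the sample near orange, both on the far side. I'll triangulate these first, then check with the wrist camera.

```bash
cat > h.py <<'E'
import numpy as np,cv2
from bench import env,monitor,eyes,kinematics
def ray(f,px):
    K=f["mtx"];x=(np.array(px,float)-[K[0,2],K[1,2]])/[K[0,0],K[1,1]];u=x.copy()
    for _ in range(20): u=x/(1+f["k1"]*(u@u))
    V=np.array(f["view"]);R=V[:3,:3];return -R.T@V[:3,3],R.T@np.array([u[0],u[1],1])
def atz(f,px,z):
    c,d=ray(f,px);return (c+d*(z-c[2])/d[2])
def tri(rs):
    A=0;b=0
    for c,d in rs:
        d=d/np.linalg.norm(d);P=np.eye(3)-np.outer(d,d);A=A+P;b=b+P@c
    return np.linalg.solve(A,b)
def proj(f,p):
    V=np.array(f["view"]);q=V[:3,:3]@p+V[:3,3];u=q[:2]/q[2];u=u*(1+f["k1"]*(u@u));K=f["mtx"];return u*[K[0,0],K[1,1]]+[K[0,2],K[1,2]]
E
python3 - <<'E'
from h import *
S=eyes.grab_frame("scene");D=eyes.grab_frame("side")
a=[(139,316),(175,292),(215,266),(264,267)];b=[(354,354),(329,328),(302,301),(314,271)]
for p,q in zip(a,b): print(np.round(tri([ray(S,p),ray(D,q)]),4),np.round(atz(S,p,.082),4),np.round(atz(D,q,.082),4))
print("lens",np.round([atz(S,(252,299),.102),atz(D,(366,271),.102)],4))
print("sample",np.round([atz(S,(195,346),.068),atz(D,(386,324),.068)],4))
print("corners",np.round([atz(S,p,.05) for p in [(100,317),(267,252),(326,322),(137,405)]],4))
E
```

```text
[ 0.5773 -0.1133  0.0788] [ 0.5808 -0.1131  0.082 ] [ 0.5766 -0.1157  0.082 ]
[ 0.5531 -0.0659  0.0799] [ 0.5561 -0.0663  0.082 ] [ 0.5525 -0.067   0.082 ]
[ 0.5241 -0.0093  0.0794] [ 0.5272 -0.0096  0.082 ] [ 0.5238 -0.0118  0.082 ]
[0.5494 0.0501 0.0791] [0.5523 0.0496 0.082 ] [0.549  0.0468 0.082 ]
lens [[0.6216 0.0168 0.102 ]
 [0.6184 0.0139 0.102 ]]
sample [[ 0.6376 -0.0589  0.068 ]
 [ 0.6326 -0.059   0.068 ]]
corners [[ 0.5323 -0.1639  0.05  ]
 [ 0.4893  0.0695  0.05  ]
 [ 0.6431  0.1009  0.05  ]
 [ 0.6807 -0.1339  0.05  ]]
```

```bash
python3 - <<'E'
from h import *
env.close_gripper(20)
env.reach([0.52,-0.03,0.27],[1,0,0,0])
env.hold(.3)
f=eyes.grab_frame("wrist");cv2.imwrite("pics/w1.png",f["frame"][:,:,::-1])
s=monitor.sense();print(s["clock"],s["position"],s["joints"],s["finger_gap"],s["contact_force"])
for p in [(.579,-.114,.085),(.554,-.066,.085),(.525,-.0105,.085),(.551,.049,.085)]: print(np.round(proj(f,np.array(p)),1))
E
```

```text
3.2417 [ 0.51998569 -0.03021985  0.26996825] [-2.83231565e-01  2.61692644e-01  1.37322019e+00 -2.26038975e-06
  1.50675372e+00  1.28791643e+00] -0.001001696706780418 [ 0.20073347 -0.09307126 -0.05782697]
[406.3 148.9]
[358.7 173.3]
[305.9 200.6]
[248.7 176.4]
```

View pics/w1.png

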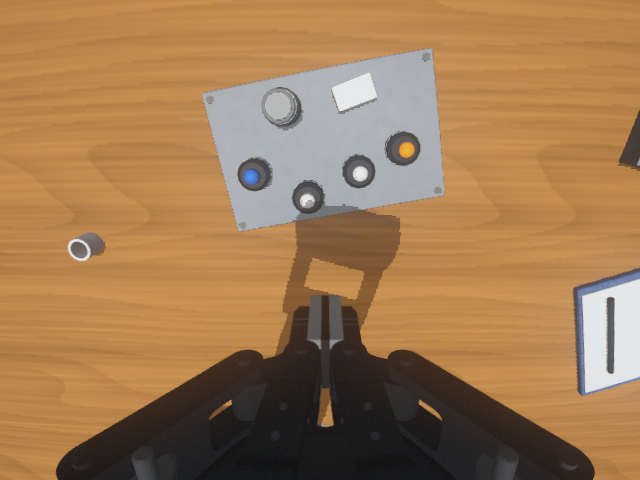

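The wrist view shows orange (407,149), white (360,173), white (307,201) and blue (251,176). These are within about 2 mm of the predicted positions, so I'll press orange with a guarded touch.

```bash
python3 - <<'E'
from h import *
f=eyes.grab_frame("wrist")
for p in [(407,149),(360,173),(307,200.5),(251,176)]: print(np.round(atz(f,p,.085),4))
p=np.array([.579,-.1145])
env.reach([*p,.15],[1,0,0,0]); env.movel([*p,.096],.1); env.hold(.3)
b=monitor.sense()["contact_force"]
g=env.movel([*p,.0800],.015,guard=1.5); s=monitor.sense(); print(g,s["position"],s["contact_force"]-b)
if g and s["position"][2]>.081:
    g=env.movel([*p,.0800],.015,guard=10); s=monitor.sense(); print(g,s["position"],s["contact_force"]-b)
print(s["clock"])
f=eyes.grab_frame("side");cv2.imwrite("pics/s1.png",cv2.resize(f["frame"][250:410,240:440,::-1],None,fx=4,fy=4)[:600])
E
```

```text
[ 0.5789 -0.1147  0.085 ]
[ 0.5543 -0.0672  0.085 ]
[ 0.5251 -0.0116  0.085 ]
[0.5514 0.0467 0.085 ]
False [ 0.57906778 -0.11452014  0.08011832] [-0.52115428  0.3603485  -1.27172118]
6.175
```

View pics/s1.png

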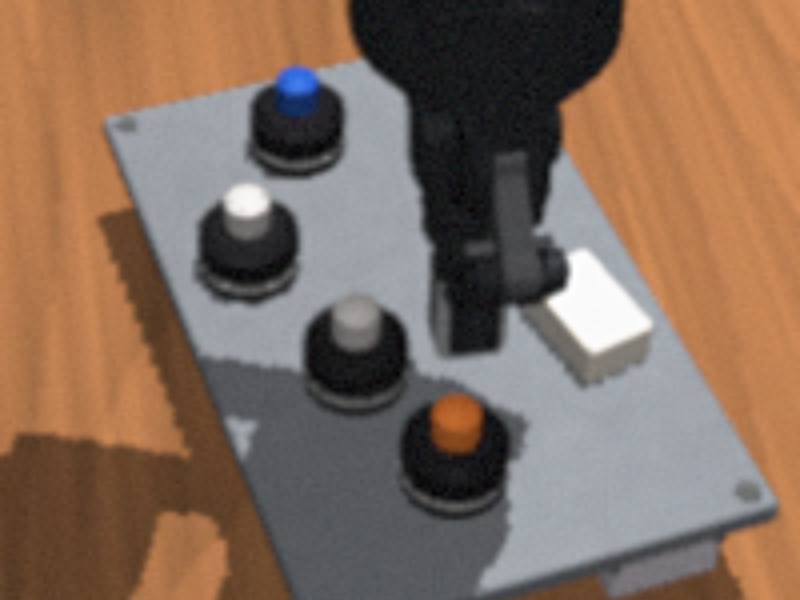

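The fingertip shows at about crop (470,350), which is image (357,337). It isn't on the orange pin at (354,354), so it is either higher or further back than reported. I'll check with the scene camera.

```bash
python3 - <<'E'
from h import *
s=monitor.sense();p=s["position"];print(p,s["ee_rot"],s["contact_force"])
f=eyes.grab_frame("scene");cv2.imwrite("pics/c1.png",cv2.resize(f["frame"][230:380,80:280,::-1],None,fx=4,fy=4))
print(proj(f,p),(proj(f,p)-[80,230])*4)
d=eyes.grab_frame("side");print(proj(d,p),(proj(d,p)-[240,250])*4)
E
```

```text
[ 0.57904491 -0.11450705  0.08009126] [9.99999997e-01 1.00737464e-06 7.31312427e-05 2.99925839e-05] [-0.07254685 -0.02544883 -0.15283312]
[138.02849259 316.37886374] [232.11397036 345.51545498]
[355.64648678 354.05042692] [462.58594713 416.20170767]
```

View pics/c1.png

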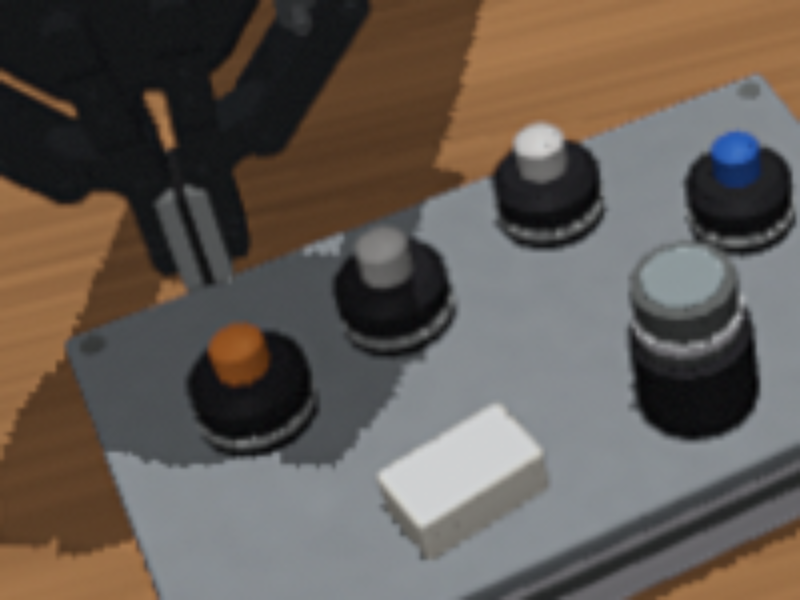

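```bash
python3 - <<'E'
from h import *
f=eyes.grab_frame("scene");d=eyes.grab_frame("side");w=eyes.grab_frame("wrist")
t=tri([ray(f,(131.7,301)),ray(d,(357.5,337.5))]);print(t,proj(f,t),proj(d,t))
t2=tri([ray(f,(140,316)),ray(d,(354,354))]);print("pin",t2)
print("wrist proj tcp",proj(w,np.array(monitor.sense()["position"])),"tip",proj(w,t), "pin",proj(w,np.array([.579,-.1145,.085])))
cv2.imwrite("pics/w2.png",w["frame"][:,:,::-1])
E
```

```text
[ 0.58093661 -0.11451439  0.1099169 ] [132.23701506 300.11574336] [358.10157157 338.22868325]
pin [ 0.5773603  -0.11246051  0.07814541]
wrist proj tcp [323.98519513 280.01048384] tip [323.85973668 303.05658887] pin [323.97607312 283.88399691]
```

View pics/w2.png

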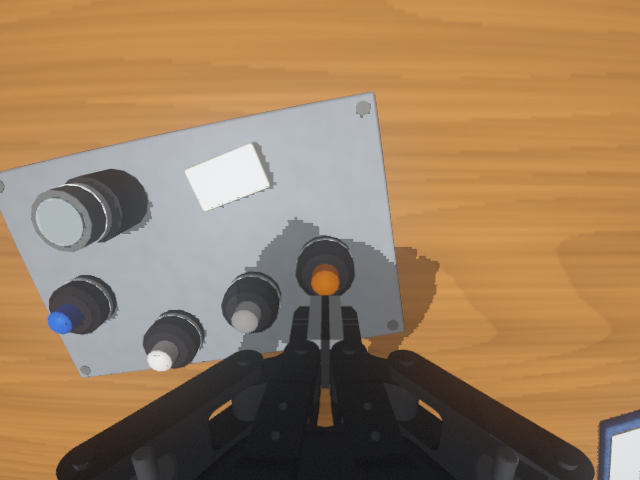

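The wrist view shows the real fingertips at about (324,297), in line with the orange pin but roughly 25 mm above the reported TCP. The TCP height can't be trusted, so I'll find the pin by contact.

```bash
python3 - <<'E'
from h import *
p=np.array([.578,-.1145])
def F(n=5):
    L=[]
    for _ in range(n): env.hold(.03);L.append(monitor.sense()["contact_force"])
    return np.mean(L,0),np.std(L,0)
env.movel([*p,.066],.03);b,sd=F();print("base",b,sd)
g=env.movel([*p,.048],.008,guard=1.6); s=monitor.sense();print(g,s["position"],s["contact_force"]-b); print(F()[0]-b,s["clock"])
d=eyes.grab_frame("side");c=eyes.grab_frame("scene")
im=np.hstack([cv2.resize(d["frame"][290:400,300:400],None,fx=4,fy=4),cv2.resize(c["frame"][260:370,90:190],None,fx=4,fy=4)]);cv2.imwrite("pics/t1.png",im[:,:,::-1])
E
```

```text
base [ 0.39824987 -0.27294791 -0.10468908] [0.466214   0.32716251 0.52883546]
True [ 0.57797599 -0.11448402  0.04884413] [ 0.57876165 -0.39949002  2.61828854]
[ 0.11824983 -0.35303179  2.23487769] 9.1583
```

View pics/t1.png

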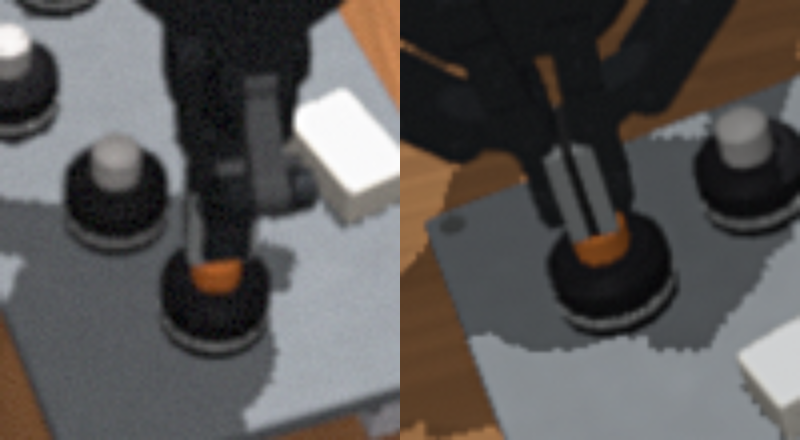

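Contact was at reported z 0.0488, with the tip on the orange pin (slightly toward −y in the scene crop). I'll push 5.2 mm further, then do the others the same way with a 2 mm lateral correction.

```bash
cat >> h.py <<'E'
def fz(n=5):
    L=[]
    for _ in range(n): env.hold(.03);L.append(monitor.sense()["contact_force"][2])
    return np.mean(L)
def lift(p): env.movel([*p,.066],.04)
E
python3 - <<'E'
from h import *
p=np.array([.578,-.1145])
g=env.movel([*p,.0436],.01,guard=6);print(g,monitor.sense()["position"],fz())
lift(p)
q=np.array([.5533,-.065]); env.movel([*q,.066],.08); b=fz()
d=eyes.grab_frame("side");c=eyes.grab_frame("scene");w=eyes.grab_frame("wrist")
im=np.hstack([cv2.resize(d["frame"][290:400,300:400],None,fx=4,fy=4),cv2.resize(c["frame"][260:370,90:190],None,fx=4,fy=4)]);cv2.imwrite("pics/t2.png",im[:,:,::-1])
g=env.movel([*q,.046],.008,guard=1.6);s=monitor.sense();print(g,s["position"],b,fz(),s["clock"])
E
```

```text
False [ 0.57770594 -0.11437215  0.04329556] 0.14974141094590807
True [ 0.55325993 -0.06499911  0.04953692] 0.05207871064831211 2.4495540501102533 13.8917
```

View pics/t2.png

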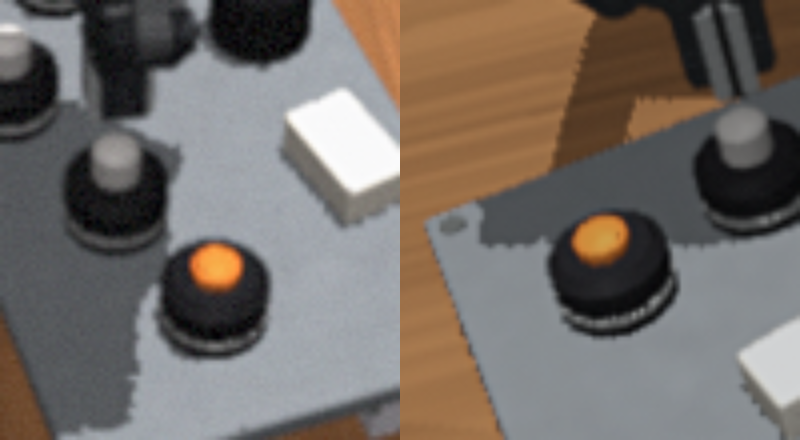

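Orange now stands about 5.4 mm lower by pixel shift (side view, top from row 353 to 356), and its puck hasn't moved. Continuing down the row.

```bash
python3 - <<'E'
from h import *
q=np.array([.5533,-.065])
g=env.movel([*q,.0443],.01,guard=6);print(g,monitor.sense()["position"]);lift(q)
ok=True
for q in ([.524,-.0095],[.5505,.049]):
    env.movel([*q,.066],.08);b=fz()
    g=env.movel([*q,.046],.008,guard=1.6);z=monitor.sense()["position"][2];f=fz()-b;print(g,z,f)
    if not(g and .0472<z<.0515 and f>1): print("check");ok=False;break
    g=env.movel([*q,z-.0053],.01,guard=6);print(g,monitor.sense()["position"]);lift(q)
if ok:
    env.movel([*q,.15],.15);env.reach([.40,-.05,.25],[1,0,0,0]);env.hold(.3)
s=monitor.sense();print(s["clock"],s["position"],s["contact_force"])
d=eyes.grab_frame("side");c=eyes.grab_frame("scene")
im=np.hstack([cv2.resize(d["frame"][250:400,260:420],None,fx=2.5,fy=2.5),cv2.resize(c["frame"][240:390,120:280],None,fx=2.5,fy=2.5)]);cv2.imwrite("pics/t3.png",im[:,:,::-1])
E
```

```text
False [ 0.55305971 -0.0649336   0.04405721]
True 0.04962756602804278 2.202087976553272
False [ 0.52372723 -0.00944896  0.04411083]
True 0.049265301877382275 2.62452862410987
False [0.55024148 0.04903655 0.0437265 ]
26.1083 [ 0.40026554 -0.04971832  0.24948676] [-0.27033014 -0.01652922  0.85292   ]
```

View pics/t3.png

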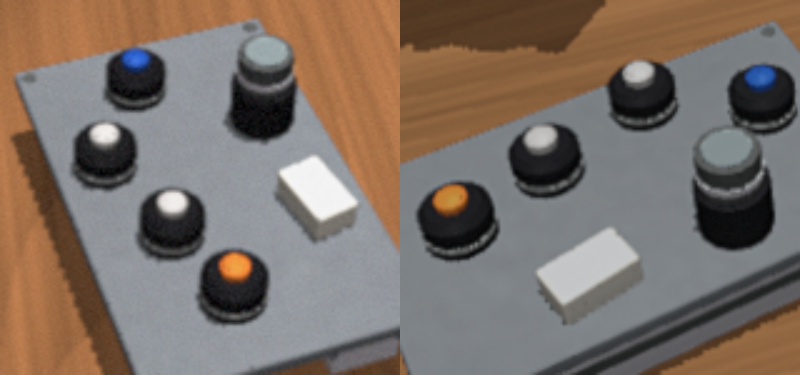

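All four pins stand about half-way down. The pucks, lens and sample are upright and in place, and the hand is clear, so I'm handing in.

```bash
python3 -c "
from bench import job
print(job.hand_in())"
```

```text
the job is handed in; nothing more can be done
None
```

I pressed the four pins in order (orange, white, white, blue), each about 5.5 mm past first contact; the last pictures show the pucks, lens and sample standing in place and the hand clear (I did not re-check the spacer tube), and I handed the job in at about 26 s, with no verdict returned.

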